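Take a cavity's depth with a rod gauge and bring the setting back

TASK

Measure how deep the brass floor sits in the aluminium cavity with the round bore (not the one with the oblong pocket): take the depth gauge off its white stand and lower its rod into the bore until the crossbar lies flat on the cavity's face. Press the rod gently on down until it bottoms out on the floor, and hold it there for a second. Then lift the gauge out and set it back on the stand, crossbar flat across both saddles, without shifting the rod, so that I can read the depth off it.

Things in the scene. Friction and masses are not known exactly. Their poses are not given: they have to be found in the camera images.
- depth_gauge: the depth gauge's steel crossbar, 94 mm long (its y), 22 mm wide (its x), 14 mm thick, with a low boss on its middle whose top is 21 mm above the underside and a small brass friction screw on its -x side (reaches 21 mm from the rod's axis). Origin: centre of the flat underside, on the rod's axis, z up. Weighs about 0.16 kg.
- grip_center (a point): centre of the round aluminium grip on top of the gauge's rod, to be held from any side: upright cylinder 22 mm in diameter, 36 mm high. Grip and 8 mm steel rod are one piece (0.07 kg) that slides along the crossbar's z; rod_tip is 98 mm below this point, the crossbar's underside (98 mm - joint rod) below it.
- rod_tip (a point): lower end of the 8 mm rod, on its axis
- rod (a joint): how far the rod's tip stands out below the crossbar's underside, in m (0 flush, at most 0.048); grows as the grip is pushed down. Friction of about 6 N either way holds it where it is left. It starts at 0.003 to 0.012, short of the floor: once the crossbar meets the cavity's face, the rod is pushed on through it against this friction until it meets the floor.
- cavity_mouth (a point): centre of the mouth of the round bore, in the flat top face of a fixed aluminium block 84 x 84 mm and 70 mm high; bore 26 mm in diameter with plain straight walls. z up; x points to the side with the brass coaxial port.
- cavity_floor: the brass short that forms the flat rigid floor of the round bore, 26 mm in diameter; origin at the middle of its upper face, z up. It lies 24 to 40 mm below the mouth, different every time.
- slot_cavity: the other fixed aluminium block, same size, with an oblong pocket 46 x 20 mm in its top: not to be measured. Origin: centre of its underside.
- stand_seat (a point): fixed white printed stand; this point is midway between its two saddles (14 mm long, centred 36 mm to either side along y), at the height of their flat seats: 70 mm above the bench, the same as the cavity's face. The crossbar lies along y across both seats, each 36 mm wide (x) between lips 5 mm high. Open between the saddles down to the base, 80 x 112 x 10 mm.

How it is judged (in metres and radians):
On the way:
1. the rod's tip rests on the floor of the round bore (within 2 mm) while the crossbar lies flat on the cavity's face (within 2 mm) (z of rod_tip in the frame of cavity_floor between -0.002 and 0.002 m and horizontal distance between rod_tip and cavity_floor below 0.012 m and z of depth_gauge in the frame of cavity_mouth between -0.002 and 0.002 m and angle between depth_gauge's own z axis and vertical below 0.05 rad), for 0.6 s.
At the end, for the whole second after the job is handed in: The gauge is at rest on its stand, let go, crossbar flat on both saddles between the lips (2 mm in height, 10 mm across, 18 mm along, 0.06 rad tilt), and its rod still stands out by the round cavity's depth within 2.5 mm, so that its tip hangs level with the cavity's floor (x of depth_gauge in the frame of stand_seat between -0.01 and 0.01 m and y of depth_gauge in the frame of stand_seat between -0.018 and 0.018 m and z of depth_gauge in the frame of stand_seat between -0.002 and 0.002 m and angle between depth_gauge's own z axis and vertical below 0.06 rad and linear speed of depth_gauge below 0.02 m/s and z of rod_tip in the frame of cavity_floor between -0.0025 and 0.0025 m); the robot touches nothing.
It fails at once if the rod is rammed onto the cavity's floor with more than 40 N (contact force between rod and cavity_floor above 40 N).
It also fails if it takes over 64 s, if anything falls off the work surface, if the arm or the gripper's body presses on something with over 40 N, if the wrist force passes 120 N, or if a joint passes its speed limit or range.

ROBOT

A 7-joint arm with a two-finger parallel gripper is mounted at the origin on a cart in front of the work surface, level with it; the furniture and walls round the work are solid. World frame = base frame: x ahead of the robot, y to its left, z up, the work surface at z = 0. Lengths are in mm, angles in rad, forces in N, time in s.
With the tool pointing down it reaches from about 425 to 875 mm from the base axis. Payload 4.7 kg.
Tool frame: the origin (TCP) lies midway between the tips of the shut fingers; the grasp point (between the pads) lies 19 mm behind it; z points along the fingers, y is the direction in which the jaws open and shut (so a half turn about z gives the same grasp; the last joint's range is limited). The gripper opens to 85 mm and grips with 20 to 120 N. Pads are 22 mm wide; open, the fingers measure 114 mm over their backs; the gripper's body (76 mm by 85 mm) begins 54 mm behind the grasp point. The pads swing forward as they close: fully open they stand 13 mm farther back than shut.
Start: joints at [-1.202, 0.321, -0.07, 1.45, 0.023, 1.371, -0.057], TCP at [225.839, 609.526, 231.349] pointing down, gripper open.
Joint ranges: [-2.86, 2.86], [-0.3, 2.09], [-1.38, 1.24], [0.06, 2.45], [-1.56, 4.7], [0.09, 2.05], [-2.69, 2.69]. Speed limits (rad/s): [2.57, 2.57, 3.14, 3.14, 3.14, 3.14, 3.14].

INTERFACE

Orientations are given as a unit quaternion [x, y, z, w].
In Python, from rig import manip, optics gives the robot as it stands.
- The arm moves only by the shell command python3 -m pendant 'ROWS' [OPENING]. ROWS is JSON, a list of rows, each an object of numbers: "x", "y", "z": the shift along the world's x, y, z in cm; "yaw": the turn about the world's z in degrees. A call has 1 to 12 rows; each row is the pose to reach, as a shift and turn from the pose commanded when the call began; what a row does not reach only later rows make up. A row lasts 1/10 s, in which the tool goes at most 50 mm and 8.59 degrees, less where a joint would pass 70% of its speed; a pose out of reach is approached as far as the arm can. A call with a gripper value outside its range is refused whole. OPENING is the opening, from 0 (shut) to 1 (fully open), set as the call begins (- or left out, the last holds). The fingers move at their own pace and stop on an object; the grip force is fixed at half the most. Time passes only in rows, so rows that repeat a pose let the fingers close. It gives the time, the measured TCP pose, the force and the opening at its end, in the units of the state.
- manip.sense(): the state, without advancing time (a new reading comes with each control period).
- optics.get_image(name): name is "side" or "top" or "wrist"; returns a dict with "image" (400x640x3 uint8, red, green, blue), "vertical_fov" (degrees; the focal length in pixels is half the picture's height over the tangent of half this angle, whatever the lens; pixels are square), "cx", "cy" (the principal point, pixels), "R" (3x3) and "t" (3): a world point X has camera coordinates R X + t. Camera axes: x right, y down, z forward; pixel columns grow to the right and rows downward; lengths in mm; the calibration is good to about 2 mm. A picture is of the moment at which its call begins. There is no depth.
- manip.hand_in(): hands the job in, once; it reports no verdict.
The state is a dict: "clock": time; "qpos": joint angles; "dq": joint speeds; "joint_efforts": joint torques, N m; "ee_pos": TCP position; "tool_rot": TCP orientation; "contact_force": force on the tool from outside, world axes, zero at the start; "torque": the same for the moment, N m; "opening": finger opening in mm.
Only numpy, scipy, OpenCV 4.12 (cv2) and the standard library are available. Lean on these libraries where they do the work, as an engineer would, in place of code of your own. Each camera call takes 0.05 s, during which the arm holds its last target. There are 200 camera calls.

## Working session

There is one attempt and no reset: what is moved stays moved. The work goes in short steps, Python scripts to look and compute and a shell command to move; the robot and the scene stay as the last step left them, time stands still between calls to the robot, and variables do not carry over. Pictures are saved under pics/ and viewed, about 8 in all and at most 12, crops included, and the job is handed in when it is done.

```bash
mkdir -p pics; ls
cat > h.py <<'E'
import numpy as np,cv2
from rig import manip,optics
def grab(name,fn):
    d=optics.get_image(name); cv2.imwrite(f'pics/{fn}.png',cv2.cvtColor(d['image'],cv2.COLOR_RGB2BGR))
    np.save(f'pics/{fn}.npy',d,allow_pickle=True); return d
def load(fn): return np.load(f'pics/{fn}.npy',allow_pickle=True).item()
def ray(d,u,v):
    f=200/np.tan(np.radians(d['vertical_fov'])/2); R=np.array(d['R']);t=np.array(d['t'])
    return -R.T@t, R.T@np.array([(u-d['cx'])/f,(v-d['cy'])/f,1])
def onz(d,u,v,z):
    c,r=ray(d,u,v); return c+r*(z-c[2])/r[2]
def proj(d,X):
    f=200/np.tan(np.radians(d['vertical_fov'])/2); p=np.array(d['R'])@np.array(X)+np.array(d['t']); return p[:2]/p[2]*f+[d['cx'],d['cy']]
E
python3 - <<'E'
from h import *
for n in('top','side'):
    d=grab(n,n+'0'); print(n,d['vertical_fov'],d['cx'],d['cy'],ray(d,320,200))
print(manip.sense())
a=cv2.imread('pics/top0.png');b=cv2.imread('pics/side0.png')
E
```

```text
pics
top 42.30799365987381 329.61911746465336 201.72485941235863 (array([ 412.8582823 ,  -21.34217683, 1010.35416442]), array([ 0.11089665,  0.04541567, -0.99297374]))
side 51.992579877756405 323.849683962738 198.67113843143687 (array([ 517.79525537, -712.29751034,  664.70502142]), array([ 0.01760514,  0.77779501, -0.62834989]))
{'clock': 0.1, 'qpos': array([-1.20191157,  0.32174295, -0.07011777,  1.45156473,  0.02261865,
        1.3708044 , -0.05691432]), 'dq': array([ 0.00151765, -0.00296832, -0.00065452, -0.00137966,  0.00074452,
        0.0016018 , -0.00071023]), 'joint_efforts': array([-3.78430077e-04, -4.94875002e+01, -3.84121751e-01, -3.15211093e+01,
        1.31579203e-02,  7.41488911e-03,  5.86796276e-06]), 'ee_pos': array([225.66480344, 609.04911244, 230.33109882]), 'tool_rot': array([ 1.76439349e-01,  9.84311133e-01, -8.59885097e-04, -1.02267621e-04]), 'contact_force': array([-0.00314242,  0.87551078, -1.32836665]), 'torque': array([-0.01361443,  0.01246949, -0.02669587]), 'opening': 85.42761126691633}
```

View pics/top0.png

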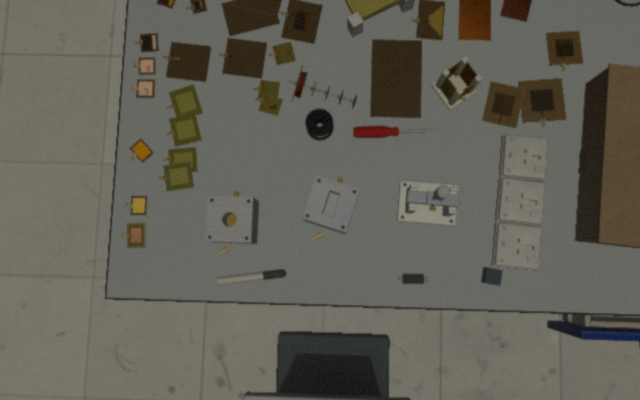

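View pics/side0.png

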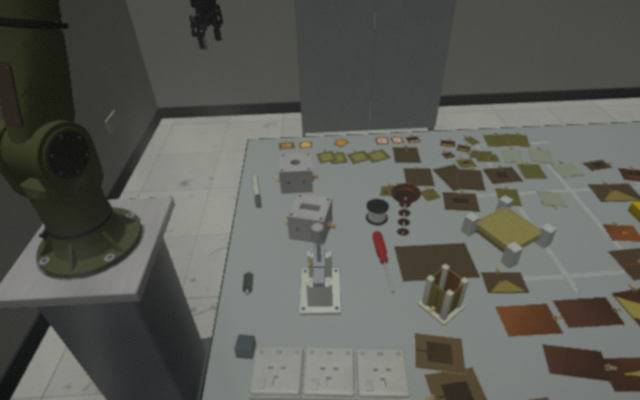

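The top view shows the round cavity at about (231,219), the slot block at (331,204), and the stand with the gauge at (429,202), grip near (443,192). The side view shows the stand at (320,285) with the grip near (317,230).

Run:
```python
from h import *
a=cv2.imread('pics/top0.png');b=cv2.imread('pics/side0.png')
A=cv2.resize(a[170:250,195:275],None,fx=5,fy=5,interpolation=cv2.INTER_CUBIC)
B=cv2.resize(a[170:250,390:470],None,fx=5,fy=5,interpolation=cv2.INTER_CUBIC)
C=cv2.resize(b[215:315,275:355],(400*80//100*1,400),interpolation=cv2.INTER_CUBIC) 
C=cv2.copyMakeBorder(C,0,0,0,480,cv2.BORDER_CONSTANT)
cv2.imwrite('pics/crop0.png',cv2.convertScaleAbs(np.vstack([np.hstack([A,B])[::1,:]]),alpha=1.4))
d=load('top0')
print('mouth',onz(d,231,219,70)); print('base corners',[onz(d,u,v,10).round() for u,v in((401,181),(458,184),(456,224),(399,221))])
print('grip',onz(d,443,192,150))
```

```text
mouth [478.43235506 183.68970658  70.        ]
base corners [array([ 566., -132.,   10.]), array([ 563., -243.,   10.]), array([ 485., -239.,   10.]), array([ 488., -130.,   10.])]
grip [ 527.95576582 -187.01438316  150.        ]
```

View pics/crop0.png

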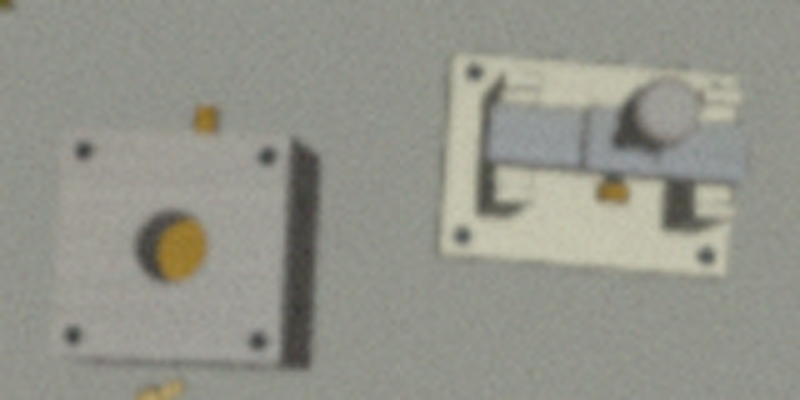

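Crop: the bore centre is at about (229.2,219.2), the grip top at about (443.6,192), and the screw at (432,208) on the robot side, so gauge x points away from the robot. I'll move above the cavity first to look, then go to the stand.

```bash
python3 -m pendant '[{"x":3,"y":-4,"z":2},{"x":6,"y":-8,"z":3},{"x":9,"y":-12,"z":3},{"x":12,"y":-16,"z":3},{"x":15,"y":-20,"z":3},{"x":18,"y":-25,"z":3},{"x":21,"y":-30,"z":3},{"x":24,"y":-35,"z":3},{"x":25,"y":-39,"z":3},{"x":25,"y":-42,"z":3},{"x":25,"y":-42,"z":3},{"x":25,"y":-42,"z":3}]'
python3 - <<'E'
from h import *
d=load('top0');print('grip',onz(d,443.6,192,178),'mouth',onz(d,229.2,219.2,70))
s=load('side0');
for X in ([525.5,-186,70],[528,-187,178],[478,188,70]): print(X,proj(s,X),proj(d,X))
w=grab('wrist','w1');print(ray(w,320,200),proj(w,[478,188,70]))
E
```

```text
grip [ 524.23575655 -182.58671866  178.        ] mouth [477.97257806 186.98407902  70.        ]
[525.5, -186, 70] [320.25035003 269.17667603] [433.90351599 198.91818361]
[528, -187, 178] [320.02177519 227.87376943] [446.35912366 189.76244088]
[478, 188, 70] [295.62856966 161.73053783] [228.64964549 219.1695787 ]
(array([163.62467893, 632.07949465, 373.11340313]), array([ 0.24011869, -0.08155887, -0.96738801])) [106.42477495 445.649312  ]schema error: expected keys x, y, z, yaw
```

View pics/w1.png

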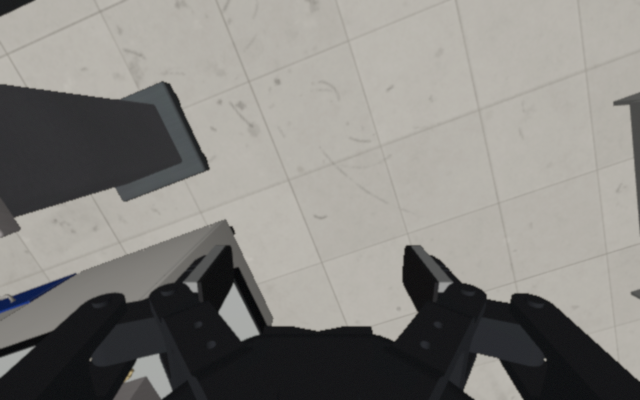

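The move was refused because every row needs all four keys, so the picture shows only the floor at the start pose. I'll repeat it with full rows.

```bash
python3 -m pendant '[{"x":3,"y":-4,"z":2,"yaw":0},{"x":6,"y":-8,"z":3,"yaw":0},{"x":9,"y":-12,"z":3,"yaw":0},{"x":12,"y":-16,"z":3,"yaw":0},{"x":15,"y":-20,"z":3,"yaw":0},{"x":18,"y":-24,"z":3,"yaw":0},{"x":21,"y":-28,"z":3,"yaw":0},{"x":24,"y":-32,"z":3,"yaw":0},{"x":27,"y":-36,"z":3,"yaw":0},{"x":28,"y":-40,"z":3,"yaw":0},{"x":28,"y":-42,"z":3,"yaw":0},{"x":28,"y":-42,"z":3,"yaw":0}]'
python3 - <<'E'
from h import *
w=grab('wrist','w2');print(ray(w,320,200),proj(w,[478,187,70]));print(manip.sense()['ee_pos'],manip.sense()['qpos'],manip.sense()['clock'])
E
```

```text
clock: 1.35
ee_pos: [506.8, 184.8, 261.3]
tool_rot: [0.18, 0.984, -0.001, 0.0]
contact_force: [0.6, -0.9, -0.0]
opening: 85.1
(array([444.83821778, 208.22312966, 404.09755379]), array([ 0.24006116, -0.08288821, -0.9672893 ])) [311.03900289 159.61266529]
[506.10702458 187.92374082 261.32996764] [-0.66743356  0.06909413  0.27773146  1.69085047 -0.01965143  1.38427772
  0.82585157] 1.4
```

View pics/w2.png

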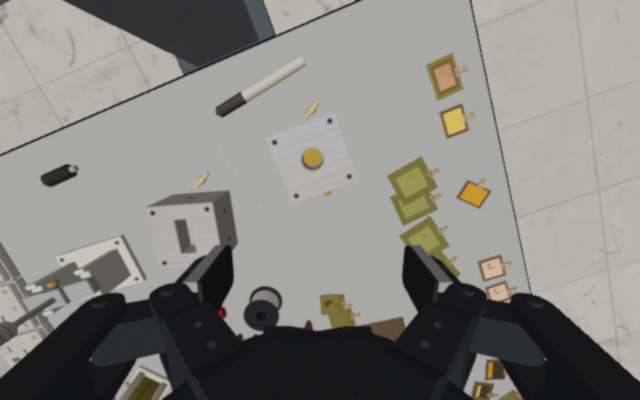

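The bore is at about (312,158), within 2 px of the prediction from the top camera. Next I go above the stand.

```bash
python3 -m pendant '[{"x":1,"y":-4,"z":0,"yaw":0},{"x":1,"y":-8,"z":0,"yaw":0},{"x":1,"y":-12,"z":0,"yaw":0},{"x":1,"y":-16,"z":0,"yaw":0},{"x":1,"y":-20,"z":0,"yaw":0},{"x":1,"y":-24,"z":0,"yaw":0},{"x":1,"y":-28,"z":0,"yaw":0},{"x":1,"y":-32,"z":0,"yaw":0},{"x":1,"y":-35,"z":0,"yaw":0},{"x":1,"y":-37,"z":0,"yaw":0},{"x":1,"y":-37,"z":0,"yaw":0},{"x":1,"y":-37,"z":0,"yaw":0}]'
python3 - <<'E'
from h import *
w=load('w2'); print('mouth',onz(w,312.5,158.3,70))
w=grab('wrist','w3');print(ray(w,320,200),proj(w,[524,-183,178]),proj(w,[525,-186,70]));print(manip.sense()['ee_pos'],manip.sense()['qpos'],manip.sense()['clock'])
E
```

```text
clock: 2.6
ee_pos: [516.5, -178.4, 261.1]
tool_rot: [0.175, 0.984, 0.0, -0.0]
contact_force: [0.6, 0.9, -0.7]
opening: 85.3
mouth [477.17332394 189.15923776  70.        ]
(array([ 454.33698681, -155.92105954,  403.88635571]), array([ 0.24051815, -0.07848701, -0.96754287])) [315.72485038 218.05977891] [314.19258861 191.58135664]
[ 516.56538076 -177.82603424  261.03273913] [-0.28980343  0.08733787  0.61464124  1.68602306 -0.05226106  1.38505775
  1.55205397] 2.65
```

View pics/w3.png

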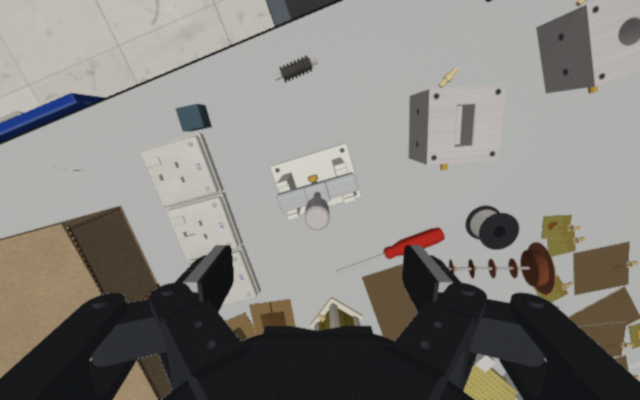

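The grip top is at about (317,216) and the stand sits under it as expected. I triangulate the grip top across the views.

Run:
```python
from h import *
def tri(obs):
    A=np.zeros((3,3));b=np.zeros(3)
    for d,u,v in obs:
        c,r=ray(d,u,v);r/=np.linalg.norm(r);P=np.eye(3)-np.outer(r,r);A+=P;b+=P@c
    return np.linalg.solve(A,b)
t,s,w=load('top0'),load('side0'),load('w3')
# grip disc in wrist: bright-ish blob
g=cv2.cvtColor(w['image'][195:240,295:340],cv2.COLOR_RGB2GRAY); c=cv2.HoughCircles(cv2.resize(g,None,fx=4,fy=4,interpolation=cv2.INTER_CUBIC),cv2.HOUGH_GRADIENT,1,50,param1=80,param2=15,minRadius=36,maxRadius=64);print(c)
if c is not None: 
    u,v=c[0,0,:2]/4+[295,195];print(u,v)
else:u,v=317,216
print(tri([(t,443.6,192),(w,u,v)]),tri([(t,443.6,192),(w,u,v),(s,317.5,227)]),onz(w,u,v,178))
# stand base corners in wrist (271,168),(348,144)
print(onz(w,271,168,10),onz(w,348,144,10))
# bar ends in wrist on top face (z=84): near edge corners
print([onz(w,*p,84).round(1) for p in((276,194),(355,173),(360,191),(281,212))])
```

```text
[[[86.5 97.5 52.7]]]
316.625 219.375
[ 523.67251484 -181.86304142  182.98600759] [ 524.54946952 -182.88867781  177.04735813] [ 525.35443363 -182.69183787  178.        ]
[ 485.15827066 -236.35288203   10.        ] [ 491.05946411 -124.77386728   10.        ]
[array([ 509.4, -227.5,   84. ]), array([ 517.7, -133.5,   84. ]), array([ 539.7, -134.6,   84. ]), array([ 531.7, -230.3,   84. ])]
```

```bash
python3 -m pendant '[{"x":0.9,"y":-0.2,"z":-1,"yaw":0},{"x":0.9,"y":-0.2,"z":-3,"yaw":0},{"x":0.9,"y":-0.2,"z":-5,"yaw":0},{"x":0.9,"y":-0.2,"z":-7,"yaw":0},{"x":0.9,"y":-0.2,"z":-9,"yaw":0},{"x":0.9,"y":-0.2,"z":-10.5,"yaw":0},{"x":0.9,"y":-0.2,"z":-11.5,"yaw":0},{"x":0.9,"y":-0.2,"z":-11.8,"yaw":0},{"x":0.9,"y":-0.2,"z":-11.8,"yaw":0},{"x":0.9,"y":-0.2,"z":-11.8,"yaw":0},{"x":0.9,"y":-0.2,"z":-11.8,"yaw":0},{"x":0.9,"y":-0.2,"z":-11.8,"yaw":0}]'
python3 - <<'E'
from h import *
grab('side','s4');w=grab('wrist','w4');m=manip.sense();print(m['ee_pos'],m['contact_force'])
a=cv2.imread('pics/w4.png');b=cv2.imread('pics/s4.png')[170:320,240:400]
cv2.imwrite('pics/c4.png',np.hstack([cv2.resize(a[150:350,160:480],(480,300)),cv2.resize(b,(320,300))]))
E
```

```text
clock: 3.85
ee_pos: [525.3, -182.6, 144.0]
tool_rot: [0.176, 0.984, 0.0, 0.001]
contact_force: [-0.0, 0.0, 0.0]
opening: 85.3
[ 525.06111235 -182.57837293  143.78765427] [ 0.9616171  -0.18860149  0.68057424]
```

View pics/c4.png

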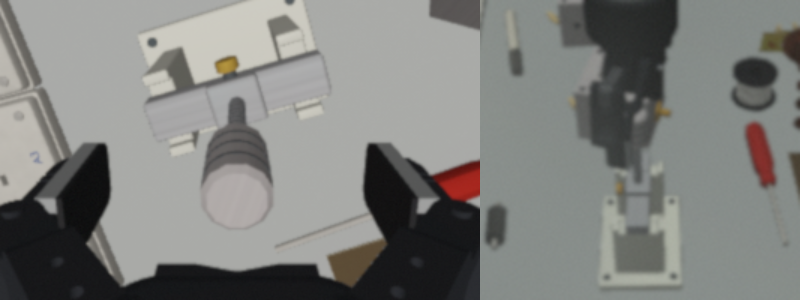

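The grip stands centred between the open fingers and the bar is flat across the saddles. Closing.

```bash
python3 -m pendant '[{"x":0,"y":0,"z":0,"yaw":0},{"x":0,"y":0,"z":0,"yaw":0},{"x":0,"y":0,"z":0,"yaw":0},{"x":0,"y":0,"z":0,"yaw":0},{"x":0,"y":0,"z":0,"yaw":0},{"x":0,"y":0,"z":0,"yaw":0},{"x":0,"y":0,"z":0,"yaw":0},{"x":0,"y":0,"z":0,"yaw":0},{"x":0,"y":0,"z":0,"yaw":0},{"x":0,"y":0,"z":0,"yaw":0}]' 0
python3 - <<'E'
from h import *
w=load('w4')
print(proj(w,[525,-182.6,178]))
m=manip.sense();print(m['ee_pos'],m['contact_force'],m['torque'],m['opening'])
E
```

```text
clock: 4.95
ee_pos: [524.9, -182.4, 143.4]
tool_rot: [0.176, 0.984, 0.0, 0.0]
contact_force: [-0.1, -0.7, 0.8]
opening: 20.6
[317.82776575 284.06703418]
[ 524.87225872 -182.43910768  143.39603196] [-0.14063154 -0.70982954  0.78571849] [ 0.05349592  0.04513914 -0.01317166] 20.55869191156031
```

```bash
python3 -m pendant '[{"x":0,"y":0,"z":0.5,"yaw":0},{"x":0,"y":0,"z":1,"yaw":0},{"x":0,"y":0,"z":2,"yaw":0},{"x":0,"y":0,"z":3,"yaw":0},{"x":0,"y":0,"z":4,"yaw":0},{"x":0,"y":0,"z":5,"yaw":0},{"x":0,"y":0,"z":5,"yaw":0},{"x":0,"y":0,"z":5,"yaw":0},{"x":0,"y":0,"z":5,"yaw":0}]'
python3 -m pendant '[{"x":0,"y":1,"z":0,"yaw":0},{"x":0,"y":3,"z":0,"yaw":0},{"x":0,"y":5,"z":0,"yaw":0},{"x":0,"y":7,"z":0,"yaw":0},{"x":-0.5,"y":9,"z":0,"yaw":0},{"x":-1,"y":11,"z":0,"yaw":0},{"x":-1.5,"y":13,"z":0,"yaw":0},{"x":-2,"y":15,"z":0,"yaw":0},{"x":-2.5,"y":17,"z":0,"yaw":0},{"x":-3,"y":19,"z":0,"yaw":0},{"x":-3,"y":20,"z":0,"yaw":0},{"x":-3,"y":20,"z":0,"yaw":0}]'
python3 -m pendant '[{"x":0,"y":1,"z":0,"yaw":0},{"x":0,"y":3,"z":0,"yaw":0},{"x":-0.5,"y":5,"z":0,"yaw":0},{"x":-0.8,"y":7,"z":0,"yaw":0},{"x":-1.2,"y":9,"z":0,"yaw":0},{"x":-1.7,"y":11,"z":0,"yaw":0},{"x":-1.7,"y":13,"z":0,"yaw":0},{"x":-1.7,"y":15,"z":0,"yaw":0},{"x":-1.7,"y":16.5,"z":0,"yaw":0},{"x":-1.7,"y":17,"z":0,"yaw":0},{"x":-1.7,"y":17,"z":0,"yaw":0},{"x":-1.7,"y":17,"z":0,"yaw":0}]'
python3 - <<'E'
from h import *
w=grab('wrist','w5');s=grab('side','s5');grab('top','t5')
m=manip.sense();print(m['ee_pos'],m['contact_force'],m['torque'])
print(proj(w,[477.7,188,70]),proj(s,[477.7,188,70]))
a=cv2.imread('pics/w5.png');b=cv2.imread('pics/s5.png')[90:240,220:380]
cv2.imwrite('pics/c5.png',np.hstack([cv2.resize(a[130:330,160:480],(480,300)),cv2.resize(b,(320,300),interpolation=cv2.INTER_CUBIC)]))
E
```

```text
clock: 5.85
ee_pos: [524.5, -182.3, 192.9]
tool_rot: [0.176, 0.984, 0.0, -0.0]
contact_force: [1.2, 0.5, -3.3]
opening: 20.2
clock: 7.05
ee_pos: [494.7, 19.5, 193.1]
tool_rot: [0.175, 0.985, 0.0, -0.0]
contact_force: [0.7, -0.4, -2.5]
opening: 20.5
clock: 8.25
ee_pos: [478.1, 186.3, 193.2]
tool_rot: [0.177, 0.984, -0.0, 0.0]
contact_force: [-0.0, 0.1, -2.6]
opening: 20.4
[478.08153628 186.41518952 193.39791424] [ 0.02099979  0.11026826 -1.2007927 ] [-0.00524095  0.08691727  0.04724963]
[319.42876708 195.48109645] [295.51385441 161.73594881]
```

View pics/c5.png

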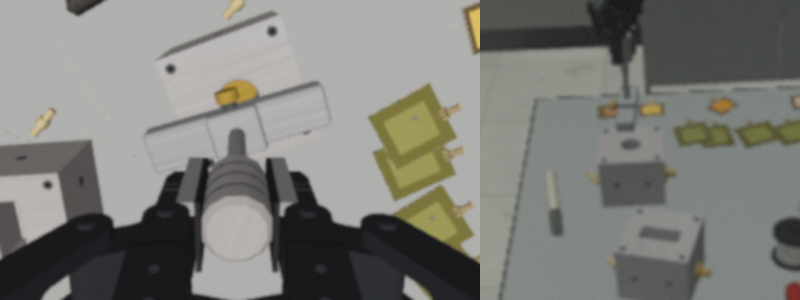

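The gauge hangs level over the round bore, which shows at about (320,191) where (319,195) was predicted. Lowering: quickly to 5 mm above the face, then slowly.

```bash
python3 -m pendant '[{"x":0,"y":0.1,"z":-0.5,"yaw":0},{"x":0,"y":0.1,"z":-1.5,"yaw":0},{"x":0,"y":0.1,"z":-2.5,"yaw":0},{"x":0,"y":0.1,"z":-3.5,"yaw":0},{"x":0,"y":0.1,"z":-4.2,"yaw":0},{"x":0,"y":0.1,"z":-4.5,"yaw":0},{"x":0,"y":0.1,"z":-4.5,"yaw":0}]'
python3 -m pendant '[{"x":0,"y":0,"z":-0.1,"yaw":0},{"x":0,"y":0,"z":-0.2,"yaw":0},{"x":0,"y":0,"z":-0.3,"yaw":0},{"x":0,"y":0,"z":-0.4,"yaw":0},{"x":0,"y":0,"z":-0.5,"yaw":0},{"x":0,"y":0,"z":-0.6,"yaw":0},{"x":0,"y":0,"z":-0.7,"yaw":0},{"x":0,"y":0,"z":-0.8,"yaw":0},{"x":0,"y":0,"z":-0.9,"yaw":0},{"x":0,"y":0,"z":-1.0,"yaw":0}]'
```

```text
clock: 9.1
ee_pos: [477.5, 188.4, 147.7]
tool_rot: [0.176, 0.984, -0.0, -0.0]
contact_force: [1.1, -0.1, -2.1]
opening: 20.6
clock: 10.1
ee_pos: [478.2, 188.6, 139.5]
tool_rot: [0.177, 0.984, 0.0, 0.0]
contact_force: [-2.1, -1.6, 4.2]
opening: 20.8
```

Contact was at about TCP z 143, and the rod is now sliding at about 6.5 N. The floor can't come before z ≈ 131, so I go to about 133 and then creep.

```bash
python3 -m pendant '[{"x":0,"y":0,"z":-0.1,"yaw":0},{"x":0,"y":0,"z":-0.2,"yaw":0},{"x":0,"y":0,"z":-0.3,"yaw":0},{"x":0,"y":0,"z":-0.4,"yaw":0},{"x":0,"y":0,"z":-0.5,"yaw":0},{"x":0,"y":0,"z":-0.5,"yaw":0}]'
python3 -m pendant '[{"x":0,"y":0,"z":-0.05,"yaw":0},{"x":0,"y":0,"z":-0.1,"yaw":0},{"x":0,"y":0,"z":-0.15,"yaw":0},{"x":0,"y":0,"z":-0.2,"yaw":0}]'
python3 - <<'E'
from h import *
# floor depth hint from w2: brass disc centre vs mouth centre
w=load('w2');hsv=cv2.cvtColor(w['image'][135:180,290:335],cv2.COLOR_RGB2HSV)
m=cv2.inRange(hsv,(10,90,60),(40,255,255));n,l,st,c=cv2.connectedComponentsWithStats(m)
i=1+np.argmax(st[1:,4]);print('brass',st[i],c[i]+[290,135])
for z in(46,38,30):print(z,proj(w,[477.5,188.5,z]),proj(w,[477.5,188.5,70]))
E
```

```text
clock: 10.7
ee_pos: [478.1, 188.6, 134.3]
tool_rot: [0.176, 0.984, 0.0, 0.0]
contact_force: [-2.5, -1.5, 4.8]
opening: 20.3
clock: 11.1
ee_pos: [478.1, 188.6, 132.2]
tool_rot: [0.177, 0.984, 0.0, 0.0]
contact_force: [-2.8, -0.6, 5.0]
opening: 20.4
brass [ 13  14  20  18 280] [312.22857143 157.35357143]
46 [312.45923559 156.60679486] [312.07618751 158.76050394]
38 [312.57606028 155.94994159] [312.07618751 158.76050394]
30 [312.68802104 155.32043599] [312.07618751 158.76050394]
```

```bash
python3 -m pendant '[{"x":0,"y":0,"z":-0.05,"yaw":0},{"x":0,"y":0,"z":-0.1,"yaw":0},{"x":0,"y":0,"z":-0.15,"yaw":0},{"x":0,"y":0,"z":-0.2,"yaw":0}]'
```

```text
clock: 11.5
ee_pos: [478.1, 188.6, 130.3]
tool_rot: [0.176, 0.984, 0.0, 0.0]
contact_force: [-1.9, -1.1, 5.4]
opening: 20.6
```

```bash
python3 -m pendant '[{"x":0,"y":0,"z":-0.05,"yaw":0},{"x":0,"y":0,"z":-0.1,"yaw":0},{"x":0,"y":0,"z":-0.15,"yaw":0},{"x":0,"y":0,"z":-0.2,"yaw":0}]'
```

```text
clock: 11.9
ee_pos: [478.1, 188.6, 128.2]
tool_rot: [0.176, 0.984, 0.0, 0.0]
contact_force: [-2.0, -0.6, 5.6]
opening: 20.1
```

```bash
python3 -m pendant '[{"x":0,"y":0,"z":-0.05,"yaw":0},{"x":0,"y":0,"z":-0.1,"yaw":0},{"x":0,"y":0,"z":-0.15,"yaw":0},{"x":0,"y":0,"z":-0.2,"yaw":0}]'
```

```text
clock: 12.3
ee_pos: [478.1, 188.6, 126.2]
tool_rot: [0.176, 0.984, 0.0, 0.0]
contact_force: [-1.4, -1.2, 5.1]
opening: 20.4
```

```bash
python3 -m pendant '[{"x":0,"y":0,"z":-0.05,"yaw":0},{"x":0,"y":0,"z":-0.1,"yaw":0},{"x":0,"y":0,"z":-0.15,"yaw":0},{"x":0,"y":0,"z":-0.2,"yaw":0}]'
```

```text
clock: 12.7
ee_pos: [478.1, 188.6, 124.2]
tool_rot: [0.176, 0.984, 0.0, 0.0]
contact_force: [-2.0, -1.5, 5.1]
opening: 20.4
```

```bash
python3 -m pendant '[{"x":0,"y":0,"z":-0.05,"yaw":0},{"x":0,"y":0,"z":-0.1,"yaw":0},{"x":0,"y":0,"z":-0.15,"yaw":0},{"x":0,"y":0,"z":-0.2,"yaw":0}]'
```

```text
clock: 13.1
ee_pos: [478.1, 188.6, 122.2]
tool_rot: [0.176, 0.984, 0.0, 0.0]
contact_force: [-1.4, -2.1, 5.7]
opening: 20.3
```

```bash
python3 -m pendant '[{"x":0,"y":0,"z":-0.05,"yaw":0},{"x":0,"y":0,"z":-0.1,"yaw":0},{"x":0,"y":0,"z":-0.15,"yaw":0},{"x":0,"y":0,"z":-0.2,"yaw":0}]'
```

```text
clock: 13.5
ee_pos: [478.1, 188.6, 120.2]
tool_rot: [0.177, 0.984, 0.0, 0.0]
contact_force: [-2.1, -1.3, 6.3]
opening: 20.6
```

```bash
python3 -m pendant '[{"x":0,"y":0,"z":-0.05,"yaw":0},{"x":0,"y":0,"z":-0.1,"yaw":0},{"x":0,"y":0,"z":-0.15,"yaw":0},{"x":0,"y":0,"z":-0.2,"yaw":0}]'
```

```text
clock: 13.9
ee_pos: [478.1, 188.6, 118.2]
tool_rot: [0.177, 0.984, 0.0, 0.0]
contact_force: [-1.7, -1.5, 4.8]
opening: 20.6
```

```bash
python3 -m pendant '[{"x":0,"y":0,"z":-0.05,"yaw":0},{"x":0,"y":0,"z":-0.1,"yaw":0},{"x":0,"y":0,"z":-0.15,"yaw":0}]'
```

```text
clock: 14.2
ee_pos: [478.1, 188.6, 116.7]
tool_rot: [0.176, 0.984, 0.0, 0.0]
contact_force: [-2.7, -1.5, 6.2]
opening: 20.6
```

```bash
python3 -m pendant '[{"x":0,"y":0,"z":-0.05,"yaw":0},{"x":0,"y":0,"z":-0.1,"yaw":0},{"x":0,"y":0,"z":-0.15,"yaw":0}]'
```

```text
clock: 14.5
ee_pos: [478.1, 188.6, 115.2]
tool_rot: [0.176, 0.984, 0.0, 0.0]
contact_force: [-3.0, -1.4, 4.7]
opening: 20.5
```

```bash
python3 -m pendant '[{"x":0,"y":0,"z":-0.05,"yaw":0},{"x":0,"y":0,"z":-0.1,"yaw":0},{"x":0,"y":0,"z":-0.15,"yaw":0}]'
```

```text
clock: 14.8
ee_pos: [478.2, 188.6, 114.3]
tool_rot: [0.177, 0.984, 0.0, 0.0]
contact_force: [-4.5, -2.3, 11.9]
opening: 20.4
```

The force jumped and the motion lags, so this is the floor. I add 0.5 mm to confirm and hold.

```bash
python3 -m pendant '[{"x":0,"y":0,"z":-0.05,"yaw":0},{"x":0,"y":0,"z":-0.05,"yaw":0},{"x":0,"y":0,"z":-0.05,"yaw":0}]'
python3 -m pendant '[{"x":0,"y":0,"z":0,"yaw":0},{"x":0,"y":0,"z":0,"yaw":0},{"x":0,"y":0,"z":0,"yaw":0},{"x":0,"y":0,"z":0,"yaw":0},{"x":0,"y":0,"z":0,"yaw":0},{"x":0,"y":0,"z":0,"yaw":0},{"x":0,"y":0,"z":0,"yaw":0},{"x":0,"y":0,"z":0,"yaw":0},{"x":0,"y":0,"z":0,"yaw":0},{"x":0,"y":0,"z":0,"yaw":0},{"x":0,"y":0,"z":0,"yaw":0},{"x":0,"y":0,"z":0,"yaw":0}]'
python3 - <<'E'
from h import *
w=grab('wrist','w6');s=grab('side','s6')
a=cv2.imread('pics/w6.png');b=cv2.imread('pics/s6.png')[90:240,220:380]
cv2.imwrite('pics/c6.png',np.hstack([cv2.resize(a[130:330,160:480],(480,300)),cv2.resize(b,(320,300),interpolation=cv2.INTER_CUBIC)]))
E
```

```text
clock: 15.1
ee_pos: [478.4, 188.6, 114.3]
tool_rot: [0.177, 0.984, 0.0, 0.0]
contact_force: [-3.9, -1.6, 11.7]
opening: 20.5
clock: 16.3
ee_pos: [478.4, 188.6, 114.3]
tool_rot: [0.176, 0.984, 0.0, 0.0]
contact_force: [-3.4, -1.6, 12.1]
opening: 20.4
```

View pics/c6.png

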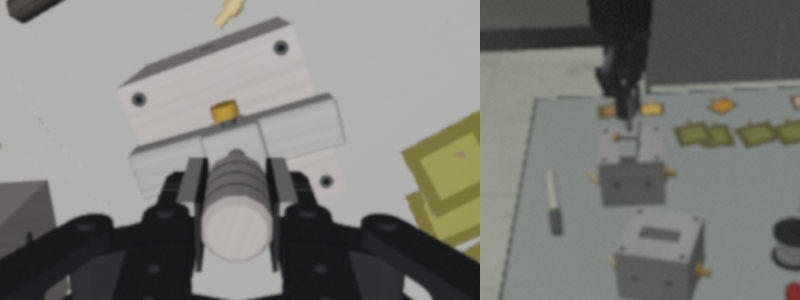

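The bar is flat on the face, and the grip sits in the hand as before. Z is stalled at 114.3 mm with about 14 N of push, so the rod is bottomed, and it has been held for 1.2 s. Now lift straight up, gently.

```bash
python3 -m pendant '[{"x":0,"y":0,"z":0.1,"yaw":0},{"x":0,"y":0,"z":0.2,"yaw":0},{"x":0,"y":0,"z":0.4,"yaw":0},{"x":0,"y":0,"z":0.7,"yaw":0},{"x":0,"y":0,"z":1.2,"yaw":0},{"x":0,"y":0,"z":2,"yaw":0},{"x":0,"y":0,"z":3,"yaw":0},{"x":0,"y":0,"z":4,"yaw":0},{"x":0,"y":0,"z":5,"yaw":0},{"x":0,"y":0,"z":6,"yaw":0},{"x":0,"y":0,"z":7,"yaw":0},{"x":0,"y":0,"z":7,"yaw":0}]'
python3 -m pendant '[{"x":0,"y":-1,"z":0,"yaw":0},{"x":0,"y":-3,"z":0,"yaw":0},{"x":0.5,"y":-5,"z":0,"yaw":0},{"x":0.8,"y":-7,"z":0,"yaw":0},{"x":1.2,"y":-9,"z":0,"yaw":0},{"x":1.7,"y":-11,"z":0,"yaw":0},{"x":1.7,"y":-13,"z":0,"yaw":0},{"x":1.7,"y":-15,"z":0,"yaw":0},{"x":1.7,"y":-16.5,"z":0,"yaw":0},{"x":1.7,"y":-17,"z":0,"yaw":0},{"x":1.7,"y":-17,"z":0,"yaw":0}]'
python3 -m pendant '[{"x":0,"y":-1,"z":0,"yaw":0},{"x":0,"y":-3,"z":0,"yaw":0},{"x":0,"y":-5,"z":0,"yaw":0},{"x":0.5,"y":-7,"z":0,"yaw":0},{"x":1,"y":-9,"z":0,"yaw":0},{"x":1.5,"y":-11,"z":0,"yaw":0},{"x":2,"y":-13,"z":0,"yaw":0},{"x":2.5,"y":-15,"z":0,"yaw":0},{"x":3,"y":-17,"z":0,"yaw":0},{"x":3,"y":-19,"z":0,"yaw":0},{"x":3,"y":-20.1,"z":0,"yaw":0},{"x":3,"y":-20.1,"z":0,"yaw":0}]'
python3 -m pendant '[{"x":0,"y":0,"z":-0.5,"yaw":0},{"x":0,"y":0,"z":-1.5,"yaw":0},{"x":0,"y":0,"z":-2.5,"yaw":0},{"x":0,"y":0,"z":-3.2,"yaw":0},{"x":0,"y":0,"z":-3.5,"yaw":0},{"x":0,"y":0,"z":-3.5,"yaw":0},{"x":0,"y":0,"z":-3.5,"yaw":0}]'
python3 - <<'E'
from h import *
w=grab('wrist','w7');s=grab('side','s7')
a=cv2.imread('pics/w7.png');b=cv2.imread('pics/s7.png')[200:320,256:384]
cv2.imwrite('pics/c7.png',np.hstack([cv2.resize(a[130:330,160:480],(480,300)),cv2.resize(b,(320,300),interpolation=cv2.INTER_CUBIC)]))
E
```

```text
clock: 17.6
ee_pos: [478.9, 189.0, 184.3]
tool_rot: [0.176, 0.984, 0.001, 0.001]
contact_force: [-0.0, 0.9, -2.2]
opening: 20.2
clock: 18.7
ee_pos: [494.6, 17.9, 182.1]
tool_rot: [0.177, 0.984, 0.0, -0.0]
contact_force: [-0.3, -0.5, -2.3]
opening: 20.6
clock: 19.9
ee_pos: [524.5, -184.0, 182.3]
tool_rot: [0.178, 0.984, -0.0, -0.0]
contact_force: [0.2, -0.6, -3.3]
opening: 20.2
clock: 20.6
ee_pos: [525.0, -182.5, 147.5]
tool_rot: [0.176, 0.984, -0.0, 0.0]
contact_force: [-1.0, 0.1, -2.1]
opening: 20.4
```

View pics/c7.png

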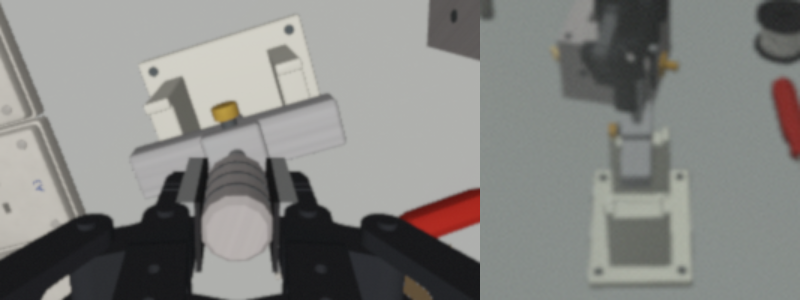

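The bar is level, parallel to the stand, and centred over both saddles. Lowering it on.

```bash
python3 -m pendant '[{"x":0,"y":0,"z":-0.5,"yaw":0},{"x":0,"y":0,"z":-1.2,"yaw":0},{"x":0,"y":0,"z":-2,"yaw":0},{"x":0,"y":0,"z":-2.6,"yaw":0},{"x":0,"y":0,"z":-2.9,"yaw":0},{"x":0,"y":0,"z":-3.1,"yaw":0},{"x":0,"y":0,"z":-3.2,"yaw":0},{"x":0,"y":0,"z":-3.25,"yaw":0},{"x":0,"y":0,"z":-3.25,"yaw":0},{"x":0,"y":0,"z":-3.25,"yaw":0}]'
python3 -m pendant '[{"x":0,"y":0,"z":-0.03,"yaw":0},{"x":0,"y":0,"z":-0.03,"yaw":0},{"x":0,"y":0,"z":-0.03,"yaw":0}]'
```

```text
clock: 21.7
ee_pos: [525.0, -182.5, 115.1]
tool_rot: [0.176, 0.984, 0.0, 0.0]
contact_force: [0.4, -0.0, -2.4]
opening: 20.2
clock: 22.0
ee_pos: [524.9, -182.5, 114.6]
tool_rot: [0.176, 0.984, 0.0, 0.0]
contact_force: [0.2, -0.1, -1.5]
opening: 20.6
```

```bash
python3 -m pendant '[{"x":0,"y":0,"z":-0.03,"yaw":0},{"x":0,"y":0,"z":-0.03,"yaw":0},{"x":0,"y":0,"z":-0.03,"yaw":0}]'
```

```text
clock: 22.3
ee_pos: [524.9, -182.5, 114.4]
tool_rot: [0.176, 0.984, 0.0, 0.0]
contact_force: [-0.2, -0.1, -2.3]
opening: 20.6
```

```bash
python3 -m pendant '[{"x":0,"y":0,"z":-0.03,"yaw":0},{"x":0,"y":0,"z":-0.03,"yaw":0},{"x":0,"y":0,"z":-0.03,"yaw":0}]'
```

```text
clock: 22.6
ee_pos: [525.0, -182.5, 114.3]
tool_rot: [0.176, 0.984, 0.0, 0.0]
contact_force: [-1.2, -0.6, 2.2]
opening: 20.4
```

Contact comes at TCP z 114.3, the same height as on the floor, so the rod hasn't shifted. Release and retreat upward.

```bash
python3 -m pendant '[{"x":0,"y":0,"z":0,"yaw":0},{"x":0,"y":0,"z":0,"yaw":0},{"x":0,"y":0,"z":0,"yaw":0},{"x":0,"y":0,"z":0,"yaw":0},{"x":0,"y":0,"z":0,"yaw":0},{"x":0,"y":0,"z":0,"yaw":0},{"x":0,"y":0,"z":0,"yaw":0},{"x":0,"y":0,"z":0,"yaw":0},{"x":0,"y":0,"z":0,"yaw":0},{"x":0,"y":0,"z":0,"yaw":0}]' 1
python3 -m pendant '[{"x":0,"y":0,"z":1,"yaw":0},{"x":0,"y":0,"z":3,"yaw":0},{"x":0,"y":0,"z":5,"yaw":0},{"x":0,"y":0,"z":7,"yaw":0},{"x":0,"y":0,"z":9,"yaw":0},{"x":0,"y":0,"z":11,"yaw":0},{"x":0,"y":0,"z":13,"yaw":0},{"x":0,"y":0,"z":14,"yaw":0},{"x":0,"y":0,"z":14,"yaw":0},{"x":0,"y":0,"z":14,"yaw":0}]'
python3 - <<'E'
from h import *
w=grab('wrist','w8');s=grab('side','s8')
a=cv2.imread('pics/w8.png');b=cv2.imread('pics/s8.png')[200:320,256:384]
cv2.imwrite('pics/c8.png',np.hstack([cv2.resize(a[110:310,160:480],(480,300)),cv2.resize(b,(320,300),interpolation=cv2.INTER_CUBIC)]))
E
```

```text
clock: 23.6
ee_pos: [524.8, -182.5, 113.9]
tool_rot: [0.176, 0.984, 0.0, 0.0]
contact_force: [-1.0, -0.4, -1.0]
opening: 85.6
clock: 24.6
ee_pos: [524.6, -182.4, 253.5]
tool_rot: [0.176, 0.984, 0.0, -0.0]
contact_force: [-0.0, 0.2, -1.1]
opening: 85.4
```

View pics/c8.png

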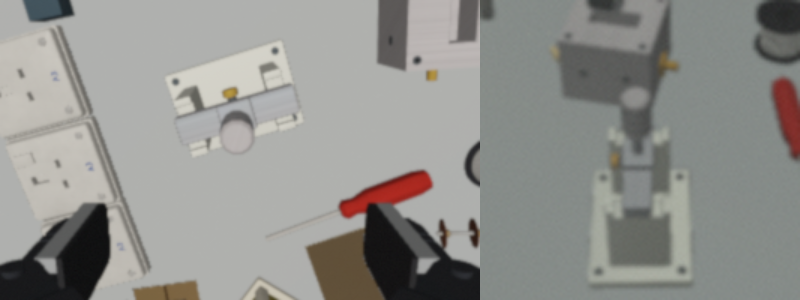

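The gauge lies flat across both saddles between the lips, with the grip upright and the hand clear above it. Handing in.

```bash
python3 -c "
from rig import manip
print(manip.hand_in())"
```

```text
the job is handed in; nothing more can be done
None
```

I measured the round bore with the depth gauge, put the gauge back on its stand and handed the job in at about 25 s on the clock. No verdict was reported.

- **Measuring:** With the crossbar flat on the cavity's face, I pushed the rod about 29 mm further down against its friction. It stopped dead at TCP z 114.3 mm. I held it there for 1.2 s with about 14 N of total push, and 12 N was the highest force I read, well under the 40 N limit.
- **Setting back:** The crossbar met the saddles at TCP z 114.3–114.4 mm, the same height as on the cavity, so the rod did not shift on the way.
- **Last look:** The wrist and side views show the crossbar flat across both saddles between the lips, the grip upright and the open gripper about 14 cm higher and clear.

The first move command was refused because the rows were missing keys, and nothing moved. No other check failed or disagreed. I did not measure the rod's final extension in the images, so that rests on the two matching heights.

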